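# Pin a bearing cover to its clamped stack

## Task

Lay the aluminium cover flat on the plate stack clamped in the blue nest, hub up, lengthways along the stack with its hole over the bore, and let go of it. Then take the blue-handled pin from the rack and feel it down through the cover and the stack until its collar sits fully home on the hub, cover flat and pin upright, and let go. The pin and the bores are finished surfaces: ease the pin in and never let it bear on the parts with more than 30 N; leave the other pins and everything else on the bench where they are.

Things in the scene. Friction and masses are not known exactly. Their poses are not given: they have to be found in the camera images.
- nest: Blue steel nest fixed to the bench: base plate 180 (x) x 120 (y) x 8 mm, an upright block at each x end (top at 44 mm) with clamp-screw knobs outside. Origin: centre of its underside, on the bench; z up. Between the blocks three plates (steel, brass, steel) are clamped as a rigid stack, 120 x 64 mm, square to the nest, underside at 25 mm, top face at 55 mm. It does not give when pushed
- nest_top (a point): Nest's centre at the stack's top face (55 mm up): nominal mouth of the stack's vertical through bore, 13.4 mm diameter, sharp-edged. The stack was clamped by eye: the true bore is off this point by an unknown amount, up to 5 mm along nest x and up to 5 mm along nest y, different each time; no pose reading shows it. Free space below, down to the base plate. Axes as the nest's
- cover: Loose aluminium cover, about 0.2 kg: flange 90 (x) x 44 (y) x 8 mm, raised hub 30 (x) x 34 (y) mm in its middle, hub top 26 mm above the underside, vertical through hole 15 mm diameter at the centre (1.5 mm chamfer at the top). Origin: centre of its underside; z up through the hub. Starts hub up on the bench. Grip across the hub in y. On the stack it slides freely, carried by the pin
- rack: White plastic pin rack fixed to the bench, 190 (x) x 50 (y) mm, top face 72 mm above the bench, three 14 mm holes at x = -60, 0 and +60 mm. Origin: centre of its underside. The three pins hang upright in the holes, collars on the top face, in any order; a pin must be lifted 70 mm to come free
- blue_pin: The pin to use, about 0.12 kg: 12 mm steel shaft, blue handle. Origin: centre of the underside of its collar; z up. Collar 24 mm diameter, z 0 to 5 mm; round handle 18 mm diameter, z 5 to 45 mm; straight shaft down to z = -65.5 mm, then a 45 degree chamfer from 12 to 9 mm diameter, flat tip at z = -67 mm. Collar home on the hub (hub top then 81 mm above the bench): tip 14 mm above the bench
- blue_pin_tip (a point): Centre of the blue pin's flat tip. It meets the stack's top with the collar about 41 mm above the hub. More than about 2 mm off the bore's axis it stands on the flat plate (press lightly and slide it about until it drops in); nearer, the chamfer catches the bore's rim on one side and the rim pushes the tool sideways, towards the bore's axis, until the tool is moved over
- red_pin: Bystander in the rack: like the blue pin, red handle, 10 mm shaft. Origin under its collar
- black_pin: Bystander in the rack: like the blue pin, black handle, 9.6 mm shaft. Origin under its collar
- caliper: Bystander: caliper lying flat, 160 mm long, 14 mm high, origin under the middle of its beam
- blue_cap: Bystander: round blue plastic cap, 48 mm diameter, 18 mm high, origin at the centre of its underside
- loose_ring: Bystander: steel ring, 40 mm outside, 26 mm inside, 16 mm high, origin at the centre of its underside
- oil_bottle: Bystander: white bottle, 50 mm diameter, 120 mm high, origin at the centre of its underside
Mind the look-alikes: they are no part of the job. What is meant by the nest is not green, and is the smaller of those in its own colour.

How it is judged (in metres and radians):
On the way, in this order (a step that is already met when the one before it is completed fails the run):
1. the cover lies flat, hub up, on the clamped stack, within 10 mm of the nest's centre and 15 degrees of its length, and is let go (z of cover in the frame of nest between 0.053 and 0.0575 m and angle between cover's own z axis and vertical below 0.05 rad and horizontal distance between cover and nest_top below 0.01 m and angle between the x axis of cover and the x axis of nest, either way round below 0.26 rad and contact force between cover and the fingers below 0.1 N), for 0.2 s.
2. the blue pin's tip is through the cover and 12 mm or more down in the stack's bore (z of blue_pin_tip in the frame of nest below 0.043 m and horizontal distance between blue_pin_tip and nest below 0.01 m and horizontal distance between blue_pin_tip and cover below 0.006 m), for 0.1 s.
At the end, for the whole second after the job is handed in: Cover flat on the stack (underside 53 to 57.5 mm up, tilt < 0.05 rad), hole within 10 mm of the nest centre, square within 0.26 rad; blue pin through both, upright within 0.06 rad, 3 mm of the hole axis, collar within 2.5 mm of the hub, tip under 17.5 mm; at rest (z of cover in the frame of nest between 0.053 and 0.0575 m and angle between cover's own z axis and vertical below 0.05 rad and horizontal distance between cover and nest_top below 0.01 m and angle between the x axis of cover and the x axis of nest, either way round below 0.26 rad and z of blue_pin in the frame of cover between 0.024 and 0.0285 m and z of blue_pin_tip in the frame of nest below 0.0175 m and horizontal distance between blue_pin and cover below 0.003 m and angle between blue_pin's own z axis and vertical below 0.06 rad and linear speed of each of blue_pin, cover below 0.01 m/s); the robot touches nothing.
It fails at once if the red or the black pin is moved more than 20 mm (distance of any of red_pin, black_pin from where it was at the start of the episode above 0.02 m).
It fails at once if another thing on the bench (caliper, cap, ring, bottle) is moved more than 25 mm (distance of any of caliper, blue_cap, loose_ring, oil_bottle from where it was at the start of the episode above 0.025 m).
It fails at once if the blue pin bears on the stack or on the cover with more than 30 N (contact force between blue_pin and nest above 30 N or contact force between blue_pin and cover above 30 N).
It also fails if it takes over 72 s, if anything falls off the work surface, if the arm or the gripper's body presses on something with over 40 N, if the wrist force passes 120 N, or if a joint passes its speed limit or range.

## Robot

A 6-joint arm with a two-finger parallel gripper is mounted at the origin on the work surface. World frame = base frame: x ahead of the robot, y to its left, z up, the work surface at z = 0. Lengths are in m, angles in degrees, forces in N, time in s.
With the tool pointing down it reaches from about 0.35 to 0.975 m from the base axis. Payload 17.4 kg.
Tool frame: the origin (TCP) lies on the centre line of the jaws, within the pads' length; the fingertips stand 19 mm ahead of it and the grasp point (between the pads) is the TCP; z points along the fingers, y is the line along which they close (so a half turn about z gives the same grasp; the last joint's range is limited). The gripper opens to 85 mm and grips with 20 to 120 N. Pads are 22 mm wide; open, the fingers measure 114 mm over their backs; the gripper's body (76 mm by 85 mm) begins 54 mm behind the grasp point. The pads swing forward as they close: fully open they stand 13 mm farther back than shut.
Start: joints at [-79.057, 6.646, 82.598, -0, 90.757, -2.166], TCP at [0.153, -0.657, 0.217] pointing down, gripper open.
Joint ranges: [-162.19, 162.19], [-47.58, 125.68], [4.15, 143.07], [-65.23, 245.23], [0.69, 171.88], [-170.13, 170.13]. Speed limits (degrees/s): [108.29, 108.29, 127.2, 180, 180, 180].

## Interface

Orientations are given as [roll, pitch, yaw] about the fixed x, y, z axes, in that order (R = Rz(yaw) Ry(pitch) Rx(roll)).
In Python, from cell import * gives the robot as it stands. Calls block until the motion is done:
- move_ptp(position, orientation): joint-space move of the TCP to a pose.
- movel(position, velocity=0.15, rotation=None, stop_force=None): straight line of the TCP; rotation=None keeps the orientation; velocity is the mean speed in m/s. With stop_force (N) it stops when the force on the tool has changed by that much, and returns True; else False.
- move_j(angles): joint-space move.
- gripper_to(opening, newtons=None): finger opening in m; newtons is the grip in N (None keeps the last); returns when the fingers have stopped.
- wait(seconds).
- solve_ik(position, orientation): joint angles nearest the present ones, or None.
- sense(): the state.
- get_image(name): name is "scene" or "top" or "wrist"; returns the picture (420x560x3 uint8, red, green, blue); there is no depth.
- calibration(name): a dict with "fx", "fy", "cx", "cy" (pixels), "k1" (the pictures are not rectified: a ray, as slopes to the right and down, at radius r is drawn at 1 + k1 r^2 times it, then the intrinsics apply), "view" (4x4, takes a point from world to camera coordinates). Camera axes: x right, y down, z forward; pixel columns grow to the right and rows downward; lengths in m; the calibration is good to about 2 mm. A picture is of the moment at which its call begins: read the wrist's pose just before it. calibration takes no time and is no camera call; for the wrist camera it gives the pose at the moment of the call.
A pose or a line that the arm cannot do raises PlanningError and nothing moves.
- hand_in(): hands the job in; it is judged then, once.
The state is a dict: "clock": time; "q": joint angles; "joint_velocities": joint speeds; "tau": joint torques, N m; "tool_pos": TCP position; "tool_rot": TCP orientation; "contact_force": force on the tool from outside, world axes, zero at the start; "torque": the same for the moment, N m; "gripper_width": finger opening in m; "gripper_force": force on a finger pad.
Only numpy, scipy, OpenCV 4.12 (cv2) and the standard library are available. Lean on these libraries where they do the work, as an engineer would, in place of code of your own. Each camera call takes 0.05 s, during which the arm holds its last target. There are 200 camera calls.

## Working session

There is one attempt and no reset: what is moved stays moved. The work goes in short steps, each a Python script; the robot and the scene stay as the last script left them, time stands still between calls to the robot, and variables do not carry over. Pictures are saved under pics/ and viewed, at most 10 in all, crops included, and the job is handed in when it is done.

```bash
ls; mkdir -p pics
python3 - <<'E'
from cell import *
import cv2
for n in("scene","top"):
    im=get_image(n); cv2.imwrite(f"pics/{n}0.png",im[...,::-1]); c=calibration(n); print(n,c)
print(sense())
E
```

```text
pics
scene {'fx': 480.9981414342826, 'fy': 480.9981414342826, 'cx': 273.0151944544283, 'cy': 214.9951183315173, 'k1': -0.06699038497688121, 'view': array([[-0.26081391,  0.96536789,  0.00639799,  0.18200991],
       [ 0.60901616,  0.16967316, -0.77479697, -0.23616063],
       [-0.74904968, -0.19818135, -0.63217776,  1.60937059],
       [ 0.        ,  0.        ,  0.        ,  1.        ]])}
top {'fx': 514.7175391574714, 'fy': 514.7175391574714, 'cx': 280.0208960556131, 'cy': 209.12992084403425, 'k1': -0.16056266387702775, 'view': array([[ 0.02112189, -0.9996827 , -0.0137249 , -0.05216475],
       [-0.98039169, -0.01802017, -0.19623305,  0.47318313],
       [ 0.19592346,  0.01760059, -0.98046123,  1.34897471],
       [ 0.        ,  0.        ,  0.        ,  1.        ]])}
{'clock': 0.1, 'q': array([-7.90577996e+01,  6.67182152e+00,  8.26317936e+01,  2.37126841e-03,
        9.07563908e+01, -2.16470458e+00]), 'joint_velocities': array([ 0.05678662, -0.01951067, -0.15147334,  0.01943754,  0.06764454,
       -0.02177166]), 'tau': array([-1.73695107e-04, -7.33668351e+01, -6.33791471e+01, -5.41342297e-05,
        5.35533327e-03,  2.84320049e-05]), 'tool_pos': array([ 0.15304985, -0.65723089,  0.21583212]), 'tool_rot': array([-1.79940126e+02, -4.63595789e-03,  1.31069327e+01]), 'contact_force': array([-0.30830807, -0.06299954, -0.44843917]), 'torque': array([-0.00017305, -0.03071255,  0.01872518]), 'gripper_force': 0.0, 'gripper_width': 0.0854576027277849}
```

View pics/top0.png

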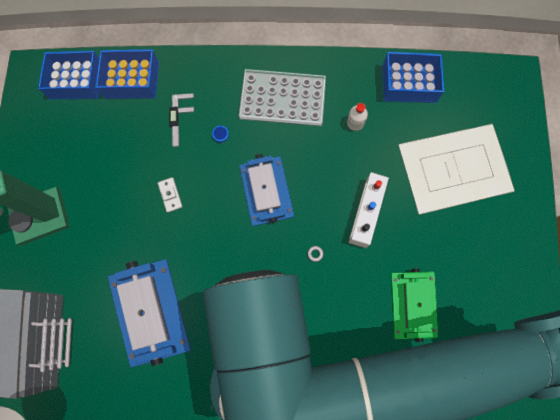

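View pics/scene0.png

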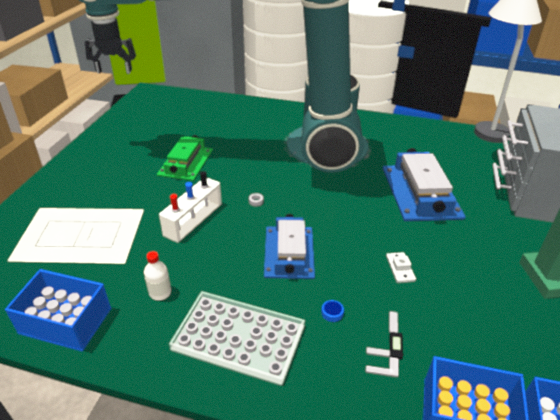

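The top view shows the small blue nest at (266,189), the cover at (170,194), and the rack with the blue pin at (372,205). The other blue nest, at (148,312), is larger. Next I localise these coarsely, then look from near with the wrist camera.

```bash
cat > h.py <<'E'
from cell import *
import cv2, numpy as np
def ray(c,px):
    K=np.array([[c['fx'],0,c['cx']],[0,c['fy'],c['cy']],[0,0,1.]])
    p=cv2.undistortPoints(np.array(px,float).reshape(-1,1,2),K,np.array([c['k1'],0,0,0,0.])).reshape(-1,2)
    R=c['view'][:3,:3];t=c['view'][:3,3]
    return -R.T@t,(R.T@np.c_[p,np.ones(len(p))].T).T
def onz(c,px,z):
    o,d=ray(c,px); return o+d*((z-o[2])/d[:,2])[:,None]
def proj(c,P):
    K=np.array([[c['fx'],0,c['cx']],[0,c['fy'],c['cy']],[0,0,1.]])
    V=c['view']; return cv2.projectPoints(np.array(P,float).reshape(-1,1,3),cv2.Rodrigues(V[:3,:3])[0],V[:3,3],K,np.array([c['k1'],0,0,0,0.]))[0].reshape(-1,2)
def blobs(mask,amin=30):
    cs=cv2.findContours(mask.astype(np.uint8)*255,cv2.RETR_EXTERNAL,cv2.CHAIN_APPROX_NONE)[0]
    return sorted([k for k in cs if cv2.contourArea(k)>amin],key=cv2.contourArea,reverse=True)
def hsv(im): return cv2.cvtColor(im,cv2.COLOR_RGB2HSV)
E
python3 - <<'E'
from h import *
c=calibration("top")
for n,p,z in[("nest",(266,189),.055),("bore",(264,187),.055),("cover",(170,194),.026),("blue",(372,205),.115),("red",(378,184),.115),("black",(366,228),.115),("cap",(220,134),.018),("ring",(316,254),.016),("bottle",(358,115),.1)]:
    print(n,onz(c,[p],z)[0].round(3))
w=calibration("wrist");s=sense();V=w['view'];o=-V[:3,:3].T@V[:3,3]
from scipy.spatial.transform import Rotation as R
T=R.from_euler('xyz',s['tool_rot'],degrees=True).as_matrix()
print("cam in tool",T.T@(o-s['tool_pos']),"\naxes\n",(V[:3,:3]@T).round(3),w['fx'],w['k1'])
im=get_image("top");H=hsv(im)
m=(H[...,0]>95)&(H[...,0]<125)&(H[...,1]>120)&(H[...,2]>70)
for k in blobs(m,15):
    r=cv2.minAreaRect(k);print(np.round(r[0]),np.round(r[1],1),round(r[2],1))
E
```

```text
nest [ 0.528 -0.004  0.055]
bore [0.533 0.002 0.055]
cover [0.516 0.266 0.026]
blue [ 0.476 -0.282  0.115]
red [ 0.532 -0.298  0.115]
black [ 0.415 -0.265  0.115]
cap [0.697 0.135 0.018]
ring [ 0.357 -0.143  0.016]
bottle [ 0.729 -0.251  0.1  ]
cam in tool [ 0.0705809  -0.00050699 -0.15645992] 
axes
 [[ 0.001  1.     0.   ]
 [-0.96   0.001 -0.28 ]
 [-0.28   0.     0.96 ]] 346.92916900152596 0.009270973870490168
[148. 313.] [96.7 62.9] 75.2
[98. 74.] [ 49.2 120.3] 89.4
[413.  77.] [50. 62.] 90.0
[266. 189.] [65.3 43.5] 77.7
[220. 134.] [17. 16.] 90.0
[372. 205.] [5.4 7.2] 26.6
```

Run:
```python
from h import *
import pickle
D={}
for n,p,y in[("nest",(.528,-.002,.26),13),("cover",(.516,.266,.2),25)]:
    move_ptp(p,(180,0,y)); wait(.3)
    c=calibration("wrist"); im=get_image("wrist"); D[n]=(c,im)
    print(sense()['clock'],sense()['q'].round(0))
pickle.dump(D,open('D.pkl','wb'))
cv2.imwrite("pics/w1.png",cv2.resize(np.hstack([D['nest'][1],D['cover'][1]]),(800,300))[...,::-1])
```

```text
3.175 [ -3. -12.  97.  -0.  95.  74.]
4.5917 [25. -5. 96.  0. 89. 90.]
```

View pics/w1.png

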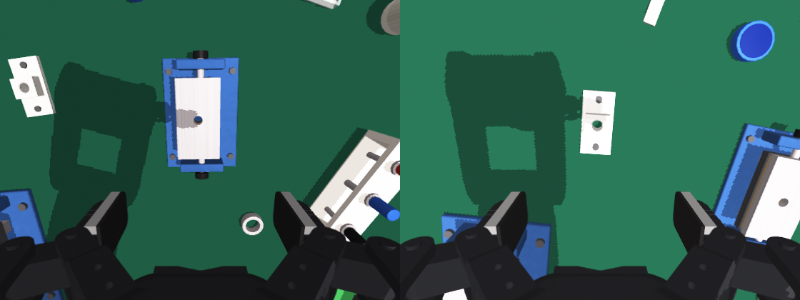

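The nest view shows the stack with its bore at about (277,168) full-res. The cover view shows the flange blob at about (837-560, 172), i.e. (277,172), with the hole in the hub. Next I measure both.

Run:
```python
from h import *
import pickle
D=pickle.load(open('D.pkl','rb'))
def ang(r): 
    v=r[np.argmax(np.linalg.norm(np.roll(r,-1,0)-r,axis=1))]; i=np.argmax(np.linalg.norm(np.roll(r,-1,0)-r,axis=1)); d=np.roll(r,-1,0)[i]-r[i]; a=np.degrees(np.arctan2(d[1],d[0])); return (a+90)%180-90
def rect(c,k,z):
    P=onz(c,k.reshape(-1,2),z)[:,:2]; r=cv2.minAreaRect((P*1000).astype(np.float32)); b=cv2.boxPoints(r); return np.round(r[0],1),np.round(r[1],1),round(ang(b),1)
for n,guess,z in(("nest",(277,168),.055),("cover",(277,172),.026)):
    c,im=D[n];H=hsv(im);x,y=guess
    g=cv2.cvtColor(im,cv2.COLOR_RGB2GRAY)
    print(n); 
    w=(H[...,1]<60)&(H[...,2]>90)
    for k in blobs(w,400):
        m=k.reshape(-1,2).mean(0)
        if abs(m-guess).max()<60: print(" white",m.round(),rect(c,k,.055 if n=="nest" else .008))
    if n=="nest":
        b=(H[...,0]>95)&(H[...,0]<125)&(H[...,1]>100)
        for k in blobs(b,400):
            if abs(k.reshape(-1,2).mean(0)-guess).max()<60: print(" blue",rect(c,k,.008))
    print(g[y-14:y+15:2,x-14:x+15:2])
    print(im[y-12:y+13:4,x])
    cv2.imwrite(f"pics/crop_{n}.png",cv2.resize(im[y-75:y+75,x-50:x+50],None,fx=4,fy=4,interpolation=cv2.INTER_CUBIC)[...,::-1])
a=np.hstack([cv2.imread(f"pics/crop_{n}.png") for n in("nest","cover")]);cv2.imwrite("pics/crops.png",a)
```

```text
nest
 white [277. 162.] (array([540.1,   4.7]), array([137.2,  64.3]), np.float32(13.7))
 blue (array([534.4,  -1.3]), array([188.9, 119.7]), np.float32(13.8))
[[228 166 165 197 237 241 245 244 246 245 245 246 244 244 245]
 [166 166 164 166 161 165 215 244 246 246 245 246 244 244 244]
 [165 165 164 166 162 165 168 243 246 245 245 246 244 244 245]
 [164 166 165 166 161 165 174 243 246 246 245 247 244 244 244]
 [165 166 165 166 161 163 160 159 225 244 245 246 244 244 244]
 [164 165 164 166 160  81  66  66  66 104 244 246 243 243 244]
 [165 165 164 166 121  67  68  67  66  66 199 246 243 243 244]
 [164 165 164 167 109  53  67  66  65  59 161 246 244 243 243]
 [164 166 164 167 117  74  41  45  43  57 193 245 243 243 243]
 [164 166 164 167 154 102 100  87  95 124 245 245 243 243 243]
 [162 166 165 167 161 160 140 137 161 245 245 245 243 243 243]
 [162 165 164 167 160 163 167 243 245 245 245 245 243 243 243]
 [168 243 180 184 166 242 213 243 245 244 245 245 243 242 243]
 [240 242 242 244 240 241 244 243 245 244 244 245 243 242 243]
 [240 242 241 244 240 241 244 243 244 244 245 245 242 242 
[... 551 characters left out ...]
2 242 243 243 243 254 255]
 [242 242 241 223 132  95  95  94  60 175 240 247 249 255 255]
 [248 243 239 163  95  96  95  83  59  60 213 254 255 255 255]
 [255 255 238 154  95  94  71  60  60  61 226 255 255 255 255]
 [255 255 254 178 104  84  59  60  60  91 201 255 255 255 255]
 [255 255 255 186 162 130  80  82 134 156 222 255 255 255 255]
 [255 255 255 251 172 166 167 165 162 169 252 255 255 255 255]
 [255 255 255 255 248 186 168 174 199 253 255 255 255 255 255]
 [255 255 255 255 255 254 254 253 253 255 255 255 255 255 255]
 [255 255 255 255 255 255 255 255 255 255 255 255 255 255 255]]
[[182 177 173]
 [243 240 237]
 [198 195 189]
 [ 37 108  79]
 [ 27  77  57]
 [169 164 160]
 [254 253 253]]
```

View pics/crops.png

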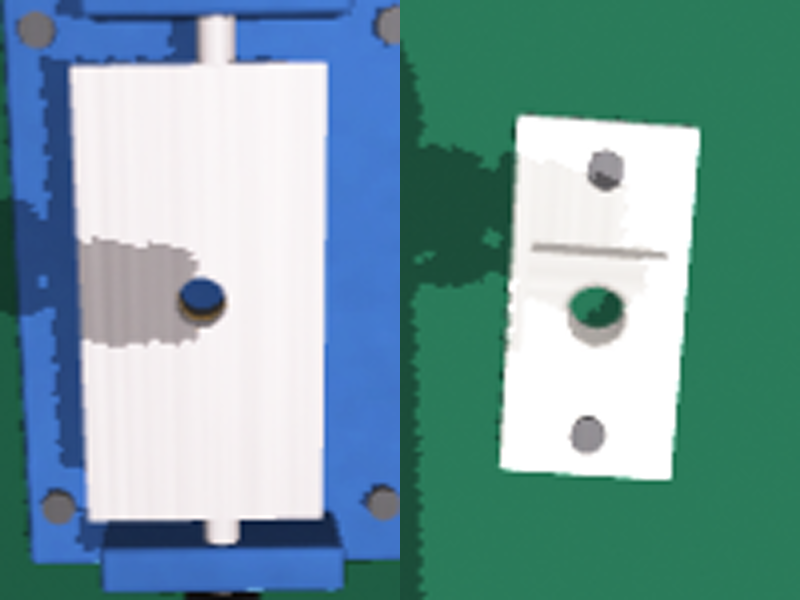

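The bore mouth is at px (277.6,168.6) and the cover hole's chamfer ring at px (276.4,176). Yaws are about 13.8° for the nest and 21° for the cover. Next I grasp and place.

Run:
```python
from h import *
import pickle
D=pickle.load(open('D.pkl','rb'))
B=onz(D['nest'][0],[(277.6,168.6)],.055)[0]; C=onz(D['cover'][0],[(276.4,176)],.026)[0]
N=onz(D['nest'][0],[(277.6,168.6)],.055)
print("B",B,"C",C)
C2=np.r_[C[:2],0]
move_ptp((C[0],C[1],.10),(180,0,21))
print("touch",movel((C[0],C[1],.031),.1,stop_force=6)); s=sense(); print(s['tool_pos'],s['clock'])
gripper_to(.025,40); wait(.2); s=sense();print(s['gripper_width'],s['gripper_force'],s['tool_pos'],s['contact_force'])
movel((C[0],C[1],.17),.15); wait(.2)
s=sense();print(s['gripper_width'],s['contact_force'],s['clock'])
cv2.imwrite("pics/lift.png",get_image("wrist")[...,::-1])
np.save('BC.npy',[B,C])
```

```text
B [0.53768091 0.00334183 0.055     ] C [0.52248142 0.27286535 0.026     ]
touch False
[0.52281883 0.27304249 0.03165771] 5.9167
0.025013054191644603 0.0 [0.52247066 0.27286288 0.03099413] [-0.19210479  0.37189208 -0.06277252]
0.02516502631884229 [-0.61597268  0.39552912 -0.8684344 ] 8.0
```

View pics/lift.png

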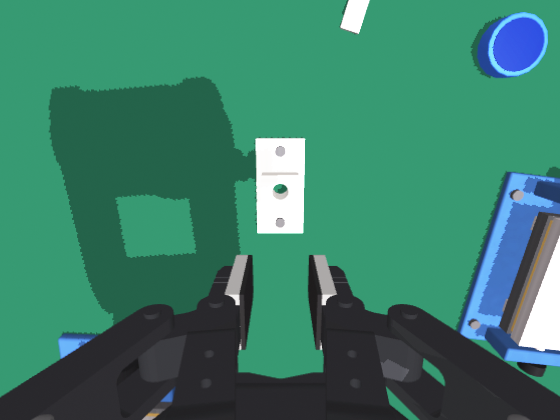

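The fingers closed to 25 mm without touching the cover, which still lies on the bench at (280,187). Either the tip height or the position is not what I assumed. I test it with a light touch on the hub and a side view.

Run:
```python
from h import *
B,C=np.load('BC.npy')
movel((C[0],C[1],.08),.2)
print("touch",movel((C[0],C[1],.033),.03,stop_force=4)); s=sense(); print(s['tool_pos'],s['contact_force'],s['clock'])
c=calibration("scene");im=get_image("scene");u=proj(c,[(C[0],C[1],.03),s['tool_pos']]);print(u)
w=calibration("wrist");print(w['cx'],w['cy'])
x,y=u[0].astype(int)
a=cv2.resize(im[y-60:y+40,x-50:x+50],(600,600),interpolation=cv2.INTER_CUBIC)
cv2.imwrite("pics/touch.png",a[...,::-1])
movel((C[0],C[1],.08),.2)
```

```text
touch False
[0.52255812 0.27289561 0.03319622] [-0.23486575 -0.32206238 -0.43542269] 10.3667
[[402.26264816 258.90377089]
 [402.51139232 257.96920233]]
280.21081180829225 210.37863355813747
```

View pics/touch.png

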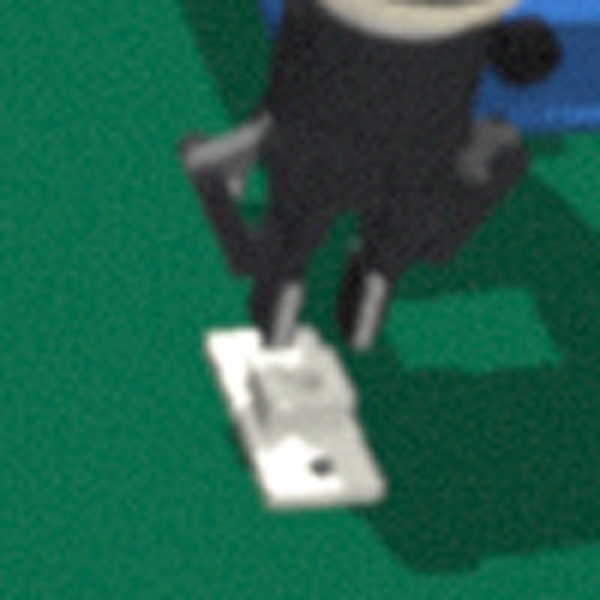

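Run:
```python
from h import *
from scipy.spatial.transform import Rotation as R
B,C=np.load('BC.npy')
s=sense();T=R.from_euler('xyz',s['tool_rot'],degrees=True).as_matrix();p=s['tool_pos']
print(p,s['tool_rot'],s['gripper_width'])
im=get_image("wrist");w=calibration("wrist")
def tf(o,d,p): return T.T@(o-p),T.T@d
o1,d1=ray(w,[(282.5,256)]);o1,d1=tf(o1,d1[0],p)
c=calibration("scene");o2,d2=ray(c,[(406.2,255.5)]);o2,d2=tf(o2,d2[0],np.array([.52256,.2729,.0332]))
t=np.linalg.lstsq(np.c_[d1,-d2],o2-o1,rcond=None)[0]
print("tip in tool",o1+d1*t[0],o2+d2*t[1])
cw=im[200:400,180:390];cv2.imwrite("pics/fing.png",cv2.resize(cw,None,fx=2.8,fy=2.8,interpolation=cv2.INTER_CUBIC)[...,::-1])
# cover position by the two fixed cameras
for n,img in(("scene",get_image("scene")),("top",get_image("top"))):
    c=calibration(n);print(n,proj(c,[(C[0],C[1],.026),(C[0],C[1],.0)]).round(1).tolist())
```

```text
[0.52290818 0.27309351 0.0811164 ] [-1.79991156e+02 -1.07325575e-01  2.10008745e+01] 0.025093526410155297
tip in tool [ 0.01093189  0.00046317 -0.02081678] [ 0.01257301 -0.00127803 -0.02007778]
scene [[402.0, 260.1], [400.1, 267.7]]
top [[167.9, 191.6], [169.9, 193.7]]
```

View pics/fing.png

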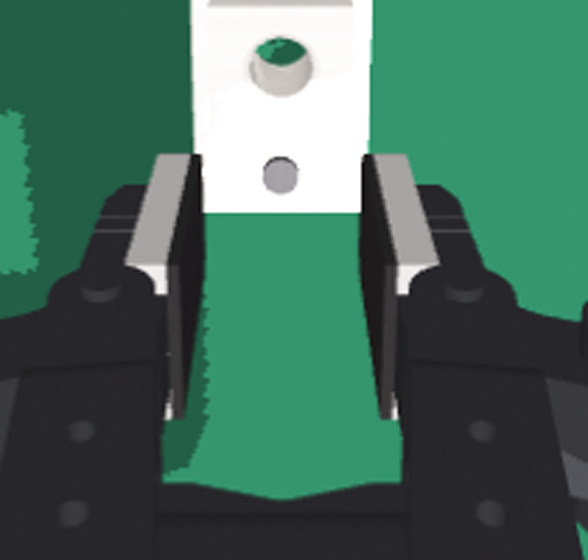

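Triangulated, the fingertips sit about 20 mm behind the reported TCP, where the description says 19 mm ahead, and they are laterally on axis. I confirm this with a light touch on the hub before relying on it.

Run:
```python
from h import *
B,C=np.load('BC.npy')
movel((C[0],C[1],.02),.1)
print("touch",movel((C[0],C[1],-.005),.01,stop_force=3)); s=sense(); print(s['tool_pos'],s['contact_force'],s['clock'])
movel((C[0],C[1],s['tool_pos'][2]+.02),.1)
```

```text
touch True
[0.52249546 0.27287174 0.01108813] [-0.82670084 -0.33566351  5.19872015] 12.85
```

Touch at TCP z = 11 mm on a 26 mm hub means the tips are 15 mm behind the reported TCP. I use that offset from here on.

Run:
```python
from h import *
B,C=np.load('BC.npy')
movel((C[0],C[1],.05),.2); gripper_to(.085)
movel((C[0],C[1],.01),.15)
print("touch",movel((C[0],C[1],-.005),.05,stop_force=5))
gripper_to(.02,40); wait(.2); s=sense();print(s['gripper_width'],s['gripper_force'],s['tool_pos'],s['contact_force'])
zg=s['tool_pos'][2]; np.save('zg.npy',zg)
movel((C[0],C[1],.14),.2)
s=sense();print(s['gripper_width'],s['gripper_force'],s['contact_force'],s['clock'])
if s['gripper_width']>.03:
    move_ptp((B[0],B[1],.14),(180,0,13.8))
    movel((B[0],B[1],zg+.062),.15); wait(.2)
    print("down",movel((B[0],B[1],zg+.052),.015,stop_force=5)); s=sense();print(s['tool_pos'],s['tool_pos'][2]-zg,s['contact_force'],s['clock'])
    cv2.imwrite("pics/place.png",get_image("wrist")[...,::-1])
```

```text
touch False
0.03315349547623342 41.13946013152599 [ 0.52266264  0.27297127 -0.00466549] [-0.56536808  0.26315899  6.19394987]
0.03298533479236005 40.35659618675709 [-0.40609645  0.12516691 -2.87941968] 16.5417
down True
[0.53781407 0.00330989 0.05027821] 0.05494370059580525 [-0.30938513 -0.17590356  5.14127537] 19.0
```

Run:
```python
from h import *
import pickle
B,C=np.load('BC.npy')
gripper_to(.085); wait(.2); movel((B[0],B[1],.2),.25); wait(.2)
D={}
c=calibration("wrist");D['n2']=(c,get_image("wrist"))
move_ptp((.476,-.282,.24),(180,0,-16)); wait(.3)
c=calibration("wrist");D['rack']=(c,get_image("wrist"));print(sense()['clock'],sense()['q'].round())
pickle.dump(D,open('D2.pkl','wb'))
c,im=D['n2'];u=proj(c,[(B[0],B[1],.081)])[0].astype(int);print(u)
a=cv2.resize(im[u[1]-60:u[1]+60,u[0]-50:u[0]+50],(400,480),interpolation=cv2.INTER_CUBIC)
b=cv2.resize(D['rack'][1],(400,300));b=np.vstack([b,np.zeros((180,400,3),np.uint8)])
cv2.imwrite("pics/n2.png",np.hstack([a,b])[...,::-1])
c,im=D['rack'];H=hsv(im);m=(H[...,0]>95)&(H[...,0]<125)&(H[...,1]>120)&(H[...,2]>60)
for k in blobs(m,60): print(cv2.boundingRect(k),cv2.minAreaRect(k))
```

```text
22.2917 [-33.  -9.  96.   0.  93.  73.]
[281 198]
(0, 90, 119, 185) ((30.423076629638672, 182.88461303710938), (172.7891082763672, 97.90458679199219), 56.30992889404297)
(270, 174, 21, 28) ((280.0, 187.5), (27.0, 20.0), 90.0)
```

View pics/n2.png

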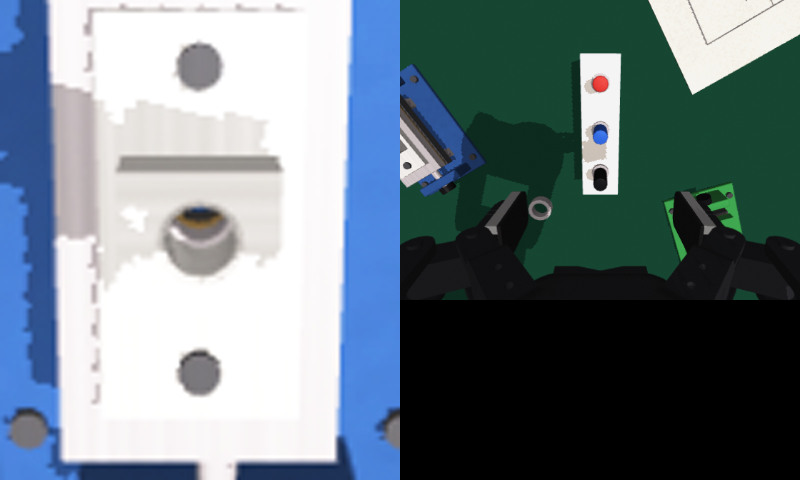

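The cover lies square on the stack with its hole over the bore. The blue pin's top disc is at about (280.5,191.5), between red and black. Next I grasp the pin and start feeling downward.

Run:
```python
from h import *
import pickle
B,C=np.load('BC.npy');D=pickle.load(open('D2.pkl','rb'))
P=onz(D['rack'][0],[(280.5,191.5)],.117)[0];Hc=onz(D['n2'][0],[(281.1,198.25)],.081)[0];print("pin",P,"hole",Hc,"B",B)
movel((P[0],P[1],.12),.2,rotation=(180,0,-16)) 
print("touch",movel((P[0],P[1],.067),.06,stop_force=5))
gripper_to(.01,80);wait(.2);s=sense();print(s['gripper_width'],s['gripper_force'],s['tool_pos'],s['contact_force'])
zg=s['tool_pos'][2];np.save('zp.npy',zg)
movel((P[0],P[1],.20),.2);wait(.2);s=sense();print(s['gripper_width'],s['contact_force'],s['clock'])
if s['gripper_width']>.015:
    move_ptp((B[0],B[1],.20),(180,0,13.8))
    movel((B[0],B[1],.152),.1);wait(.3)
    s=sense();print(s['tool_pos'],s['contact_force'],s['clock'])
    r=movel((B[0],B[1],.113),.02,stop_force=3);s=sense();print(r,s['tool_pos'],s['contact_force'],s['torque'],s['clock'])
    cv2.imwrite("pics/ins_scene.png",get_image("scene")[...,::-1]);cv2.imwrite("pics/ins_w.png",get_image("wrist")[...,::-1])
```

```text
pin [ 0.48114343 -0.2828574   0.117     ] hole [0.53775415 0.00336956 0.081     ] B [0.53768091 0.00334183 0.055     ]
touch False
0.015988855658664987 77.96710968017578 [ 0.48127477 -0.28290403  0.06727922] [-0.15338305  0.94301275  5.90788137]
0.01604957007347802 [ 0.44571481  0.24171468 -0.37232979] 25.9333
[0.53784254 0.00334785 0.15243779] [ 0.58359998 -0.7663283  -1.99708101] 27.9917
False [0.53769833 0.0033243  0.11305913] [-0.34122099  0.22095024 -1.49167638] [ 0.00057131 -0.01182446 -0.03210461] 30.0917
```

No contact at nominal stack-top depth, so the tip seems to have entered the bore. I continue gently with a compliant loop.

Run:
```python
from h import *
s=sense();p=np.array(s['tool_pos']);xy=p[:2].copy();f0=s['contact_force']
for i in range(25):
    r=movel((xy[0],xy[1],.074),.015,stop_force=4)
    s=sense();f=s['contact_force']-f0;z=s['tool_pos'][2]
    print(r,(s['tool_pos']*1000).round(2),f.round(1),s['torque'].round(2),round(s['clock'],1))
    if not r or z<.0785 : break
    l=np.linalg.norm(f[:2]); xy=xy+(f[:2]/l*min(.0006,.0002*l) if l>.8 else 0)
    movel((xy[0],xy[1],z+.0015),.02)
```

```text
True [537.73   3.36  76.17] [0.7 0.4 8.1] [ 0.02  0.03 -0.02] 32.4
```

The collar met the hub at TCP z = 76.2 mm (76.3 predicted) with a nearly vertical force. I release, retreat and check.

Run:
```python
from h import *
s=sense();p=s['tool_pos'];print(s['contact_force'])
gripper_to(.085);wait(.2);movel((p[0],p[1],.25),.2);wait(.3)
w=get_image("wrist");c=calibration("scene");im=get_image("scene");u=proj(c,[(p[0],p[1],.08)])[0].astype(int);print(u,sense()['clock'])
a=cv2.resize(im[u[1]-50:u[1]+50,u[0]-40:u[0]+40],(400,500),interpolation=cv2.INTER_CUBIC)
b=cv2.resize(w[100:300,200:360],(400,500),interpolation=cv2.INTER_CUBIC)
cv2.imwrite("pics/end.png",np.hstack([a,b])[...,::-1])
```

```text
[0.95928955 0.37368427 6.16814668]
[291 227] 34.675
```

View pics/end.png

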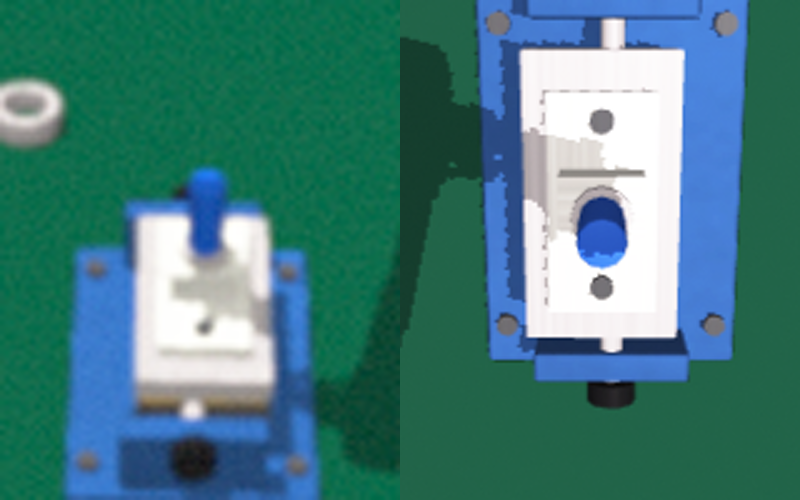

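The pin is upright with its collar on the hub, the cover is flat and square, and the gripper is clear.

```bash
python3 -c "
from cell import *
print(hand_in())"
```

```text
the job is handed in; nothing more can be done
None
```

The job is handed in with the cover flat on the stack, the blue pin seated and released, and nothing else touched as far as I saw; the verdict was not shown. The fingertips turned out to be 15 mm behind the reported TCP, not 19 mm ahead as described, so my first grasp of the cover closed on air.

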